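Clamp a slotted printed bracket under a wing nut

TASK

Pick up the printed bracket with the open slot, slide it along the fixture's guides under the raised wing nut until its slot bottoms on the stud, and let go of it. Then turn the wing nut clockwise, in short arcs between the two posts, until it is snug on the bracket: firmly clamped but not overtightened. Do not knock or lean on the posts, leave the other bracket and the things around alone, and let go of the nut.

Things in the scene. Friction and masses are not known exactly. Their poses are not given: they have to be found in the camera images.
- stud (a point): On the axis of the fixture's fixed vertical stud (steel, 6 mm diameter, top 60 mm above the table), 31 mm above the table. Axes are the fixture's: +x is the direction in which the bracket is pushed in, z up. The grey fixture is bolted down; its base plate is 190 x 110 x 16 mm, from 110 mm before the stud (-x side) to 80 mm behind it.
- pad_top (a point): Nominal centre of the sprung rubber pad that carries the bracket, 21 mm above the table (fixed point). Pad 95 mm long, from 60 mm before the stud to 35 mm behind, 36 mm wide. Its true top is not measured: 21 to 23.5 mm above the table, different each time; it gives about 1 mm per 20 N.
- posts: The two square posts beside the nut, at y = +43 and -43 mm from the stud; origin and axes as the fixture's. Each is 30 mm along x, 14 mm thick, its inner face 36 mm from the stud's axis, its top 74 mm above the table: fingers opened wide beside the nut run into them.
- fixture: The whole fixture; origin on the table below the stud, axes as stud. Low side guides for the bracket, tops 28 mm above the table, 43.6 mm apart, from 30 mm before the stud to 55 mm behind; before them a flared lead-in, 52 mm wide at its mouth 68 mm before the stud.
- nut_wings (a point): Centre of the steel wing nut's wings, on the stud's axis, 30 mm above the nut's underside; its x axis runs along the wings (a half turn looks the same), z up. Wings 9 mm thick, reaching 25 mm either side of the axis, 8 to 42 mm above the underside, 8 mm gap. Flange 34 mm diameter, 5 mm high; hub 20 mm diameter up to 9 mm. Starts with its underside 37.5 to 39 mm above the table.
- nut (a joint): Angle turned by the nut, rad; grows clockwise seen from above (tightening); goes down 2.55 mm per rad. Torque while turning: about 0.06 N m free; on the bracket it climbs to about 0.15 at 8 N of clamping, 0.24 at 15 N, 0.34 at 24 N (friction varies 20 %), 8 N to 24 N within about 0.3 rad; it sags once the motion stops. Right: 8 to 24 N; overtightened: above 30 N. It stays where it is left.
- bracket_grip (a point): Centre of the upright rib of the slotted bracket (white printed plastic, about 90 g), its grip: 30 mm long along x, 10 mm thick along y, top 41 mm above the underside; this point 25 mm above the underside. The bracket is a plate 110 x 40 x 10 mm lying flat, rib near its -x end (40 mm from the plate's middle), a slot 13 mm wide and 40 mm deep, open at its +x end.
- bracket_slot (a point): On the slotted bracket, 58 mm in +x from the rib's centre, at the height of the plate's top face (10 mm above the underside): where the stud's axis lies when the slot's end touches the stud.
- bracket: The slotted bracket; origin in the middle of the plate's underside.
- blank_grip (a point): Centre of the rib of the other bracket: the same outline, but closed at the end with a small round dark hole instead of the slot. Not to be used or moved.
- bowl: Printed red bowl, 150 mm wide, 60 mm high; origin under its centre. Leave alone.
- scraper_grip (a point): Handle of a scraper lying on the table, about 250 mm long. Leave alone.
- glue: Bottle, 36 mm diameter, 100 mm high; origin under its centre. Leave alone.
- tower: Printed tab 30 x 12 x 50 mm standing upright; origin under it. Leave alone.
- spool: Filament spool lying flat, 200 mm diameter, 56 mm high. Leave alone.
- tray: White tray 180 x 120 x 30 mm. Leave alone.
- nozzlebox: Flat black box 60 x 90 x 22 mm. Leave alone.
There are look-alikes about, which are no part of the job. What is shaped like the bracket but orange or yellow is not meant.

How it is judged:
By the outcome, as a careful person would: the job done as asked, in the order asked, and still so for the second after the job is handed in, with the robot touching nothing.
It also fails if it takes over 72 s, if anything falls off the work surface, if the arm or the gripper's body presses on something with over 40 N, if the wrist force passes 120 N, or if a joint passes its speed limit or range.

ROBOT

A 6-joint arm with a two-finger parallel gripper is mounted at the origin on the work surface. World frame = base frame: x ahead of the robot, y to its left, z up, the work surface at z = 0. Lengths are in m, angles in rad, forces in N, time in s.
With the tool pointing down it reaches from about 0.3 to 0.775 m from the base axis. Payload 14.6 kg.
Tool frame: the origin (TCP) lies midway between the tips of the shut fingers; the grasp point (between the pads) lies 19 mm behind it (ctrl.grip_depth is the distance from the TCP to the grasp point, in m); z points along the fingers, x is the direction in which the jaws open and shut, and the axes are right-handed (so a half turn about z gives the same grasp; the last joint's range is limited). The gripper opens to 94 mm and grips with 3 to 60 N. Pads are 16 mm wide; open, the fingers measure 119 mm over their backs; the gripper's body (75 mm by 177 mm) begins 78 mm behind the grasp point.
Start: joints at [1.053, 0.3, 1.521, -0, 1.321, -0.067], TCP at [0.24, 0.495, 0.205] pointing down, gripper open.
Joint ranges: [-3.03, 3.03], [-0.79, 2.21], [0.23, 2.52], [-1.04, 4.18], [0, 3.07], [-2.55, 2.55]. Speed limits (rad/s): [2.22, 2.22, 2.57, 3.14, 3.14, 3.14].

INTERFACE

Orientations are given as [roll, pitch, yaw] about the fixed x, y, z axes, in that order (R = Rz(yaw) Ry(pitch) Rx(roll)).
In Python, from station import ctrl gives the robot as it stands.
- The arm moves only by the tool play_rows, never from a script. Its argument "steps" is a list that holds one entry, the list of rows, each a list of 7 numbers: the shift along the tool's x, y, z in cm, then the turn, a rotation vector about the tool's x, y, z in rad, then the opening, from 0 (shut) to 1 (fully open). In form: [[[x, y, z, ax, ay, az, hand], ...]]. A call has 1 to 20 rows; each row is the pose to reach, as a shift and turn from the pose measured when the call began, along the tool's axes at that moment; what a row does not reach only later rows make up. A row lasts 1/12 s, in which the tool goes at most 41.7 mm and 7.16 degrees, less where a joint would pass 70% of its speed; a pose out of reach is approached as far as the arm can. A call with a gripper value outside its range is refused whole. The fingers move at their own pace and stop on an object; "force" is the grip in N (left out, the last holds). Time passes only in rows, so rows that repeat a pose let the fingers close. It gives the time, the measured TCP pose, the force and the opening at its end, in the units of the state.
- ctrl.get_obs(): the state, without advancing time (a new reading comes with each control period).
- ctrl.camera(name): name is "side" or "top"; returns a dict with "frame" (400x640x3 uint8, blue, green, red), "fovy" (degrees; the focal length in pixels is half the picture's height over the tangent of half this angle, whatever the lens; pixels are square), "cx", "cy" (the principal point, pixels), "D" ([k1, k2, p1, p2, k3] as OpenCV has them; the pictures are not rectified), "world_to_cam" (4x4, takes a point from world to camera coordinates). Camera axes: x right, y up, looking along -z (the intrinsics and any distortion apply to the point x, -y, -z); pixel columns grow to the right and rows downward; lengths in m; the calibration is good to about 2 mm. A picture is of the moment at which its call begins. There is no depth.
- ctrl.hand_in(): hands the job in, once; it reports no verdict.
The state is a dict: "time_s": time; "qpos": joint angles; "joint_vel": joint speeds; "tau": joint torques, N m; "ee_pos": TCP position; "eef_rot": TCP orientation; "force": force on the tool from outside, world axes, zero at the start; "moment": the same for the moment, N m; "grip_width": finger opening in m.
Only numpy, scipy, OpenCV 4.12 (cv2) and the standard library are available. Lean on these libraries where they do the work, as an engineer would, in place of code of your own. Each camera call takes 0.05 s, during which the arm holds its last target. There are 200 camera calls.

## Working session

There is one attempt and no reset: what is moved stays moved. The work goes in short steps, Python scripts to look and compute and a tool call to move; the robot and the scene stay as the last step left them, time stands still between calls to the robot, and variables do not carry over. Pictures are saved under pics/ and viewed, about 8 in all and at most 12, crops included, and the job is handed in when it is done.

Besides the shell and the picture viewer there is one more tool, called by a JSON object that holds its "method" and its "body", one argument or row to a line. play_rows: Moves the arm, as the interface text tells. Its arguments: {"type":"object","properties":{"steps":{"type":"array"},"force":{"type":"number"}},"required":["steps"]}

```bash
ls; mkdir -p pics
cat > h.py <<'E'
import numpy as np, cv2
from station import ctrl
def cal(c):
    f=200/np.tan(np.radians(c["fovy"])/2)
    return np.array([[f,0,c["cx"]],[0,f,c["cy"]],[0,0,1.]]),np.array(c["D"],float),np.array(c["world_to_cam"])
F=np.diag([1,-1,-1.])
def proj(c,P):
    K,D,T=cal(c);R=F@T[:3,:3];t=F@T[:3,3]
    return cv2.projectPoints(np.atleast_2d(np.array(P,float)),cv2.Rodrigues(R)[0],t,K,D)[0][:,0]
def ray(c,uv):
    K,D,T=cal(c)
    n=cv2.undistortPoints(np.array(uv,float).reshape(-1,1,2),K,D)[:,0]
    d=np.c_[n,np.ones(len(n))]@F@T[:3,:3]   # R^T d
    return -T[:3,:3].T@T[:3,3],d
def onz(c,uv,z):
    o,d=ray(c,uv);return o+d*((z-o[2])/d[:,2])[:,None]
def snap(name):
    return ctrl.camera(name)
E
python3 - <<'E'
from h import *
import pickle
o=ctrl.get_obs();print({k:np.round(v,3) for k,v in o.items()})
cs={n:snap(n) for n in("top","side")}
pickle.dump(cs,open("cs0.pkl","wb"))
for n,c in cs.items():
    cv2.imwrite(f"pics/{n}0.png",c["frame"]); K,D,T=cal(c);print(n,K[0],K[1],D,np.round(-T[:3,:3].T@T[:3,3],3),np.round(T[:3,:3],2).tolist())
print(ctrl.grip_depth)
E
```

```text
pics
{'time_s': np.float64(0.0), 'qpos': array([ 1.053,  0.3  ,  1.522,  0.   ,  1.321, -0.067]), 'joint_vel': array([-0.001, -0.001, -0.   ,  0.001,  0.001,  0.   ]), 'tau': array([ 2.0000e-03, -5.3180e+01, -3.5274e+01,  7.1000e-02,  2.4000e-02,
       -0.0000e+00]), 'ee_pos': array([0.239, 0.495, 0.205]), 'eef_rot': array([-3.141e+00,  1.000e-03,  1.120e+00]), 'force': array([ 0.581, -0.266,  0.195]), 'moment': array([-0.004,  0.008,  0.008]), 'grip_width': np.float64(0.094)}
top [398.52832907   0.         323.11490981] [  0.         398.52832907 201.73029252] [-0.06221265  0.          0.          0.          0.        ] [ 0.206 -0.011  1.571] [[0.01, -1.0, -0.0], [0.98, 0.01, 0.22], [-0.22, -0.0, 0.98]]
side [401.32880129   0.         319.95150264] [  0.         401.32880129 201.61864876] [-0.05970703  0.          0.          0.          0.        ] [-0.175 -0.671  0.806] [[0.7, -0.72, 0.01], [0.43, 0.42, 0.8], [-0.58, -0.56, 0.6]]
0.0188
```

View pics/top0.png

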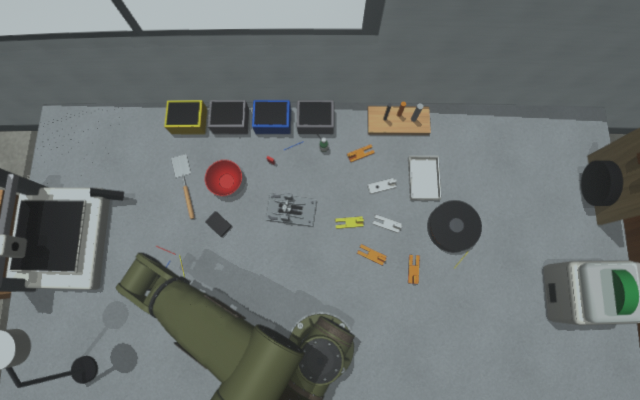

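View pics/side0.png

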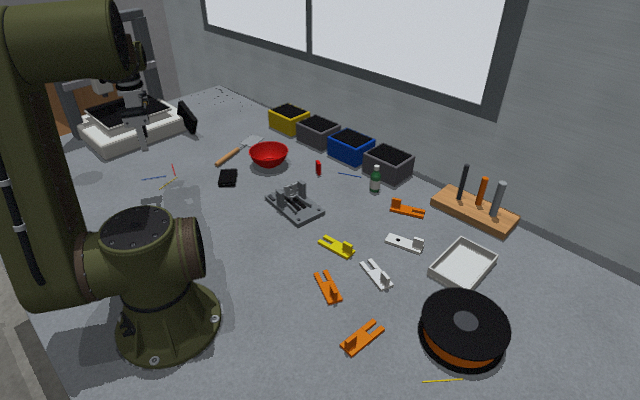

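Two white brackets are visible in the top view. The one at (387,223) looks slotted, and the one at (382,186) has the hole. The fixture is at about (291,209) in the top view and (295,204) in the side view. I'll enlarge these areas.

Run:
```python
from h import *
import pickle
cs=pickle.load(open("cs0.pkl","rb"))
def crop(n,u,v,w,h): return cv2.resize(cs[n]["frame"][v:v+h,u:u+w],(400,300),interpolation=cv2.INTER_CUBIC)
a=np.vstack([np.hstack([crop("top",260,185,64,48),crop("top",360,195,64,48)]),np.hstack([crop("side",255,170,80,60),crop("side",340,230,80,60)])])
cv2.imwrite("pics/c0.png",a)
# white bracket mask, top & side
for n in("top","side"):
    f=cs[n]["frame"].astype(int); hsv=cv2.cvtColor(cs[n]["frame"],cv2.COLOR_BGR2HSV)
    m=((hsv[...,1]<40)&(hsv[...,2]>170)).astype(np.uint8)
    k,l,s,c=cv2.connectedComponentsWithStats(m)
    for i in range(1,k):
        if 60<s[i,4]<3000:
            P=onz(cs[n],[c[i]],.01)[0]; 
            if s[i,1]>130: print(n,s[i],c[i].round(1),P.round(3))
```

```text
top [174 156  16  21 190] [181.1 166.9] [0.703 0.582 0.01 ]
top [411 160  27  38 944] [423.8 179. ] [ 0.656 -0.416  0.01 ]
top [369 179  27  14 182] [380.6 185.3] [ 0.628 -0.239  0.01 ]
top [  41  188   59  100 1708] [ 76.4 241.8] [0.387 0.988 0.01 ]
top [ 13 194  14  41  77] [ 18.6 209. ] [0.52  1.263 0.01 ]
top [373 215  28  17 182] [387.4 223.3] [ 0.472 -0.262  0.01 ]
top [  0 235   4  19  61] [  1.2 242.8] [0.378 1.317 0.01 ]
top [  7 258  21  22 125] [ 15.6 272.9] [0.257 1.232 0.01 ]
top [572 264  11  59 302] [576.8 292.2] [ 0.2   -1.004  0.01 ]
top [  0 331  15  38 430] [  5.8 348.7] [-0.037  1.23   0.01 ]
side [385 233  36  20 240] [400.5 241.2] [ 0.62  -0.235  0.01 ]
side [ 429  236   69   53 1496] [463.2 265.6] [ 0.659 -0.418  0.01 ]
side [360 258  30  31 282] [374.5 272.1] [ 0.469 -0.257  0.01 ]
```

View pics/c0.png

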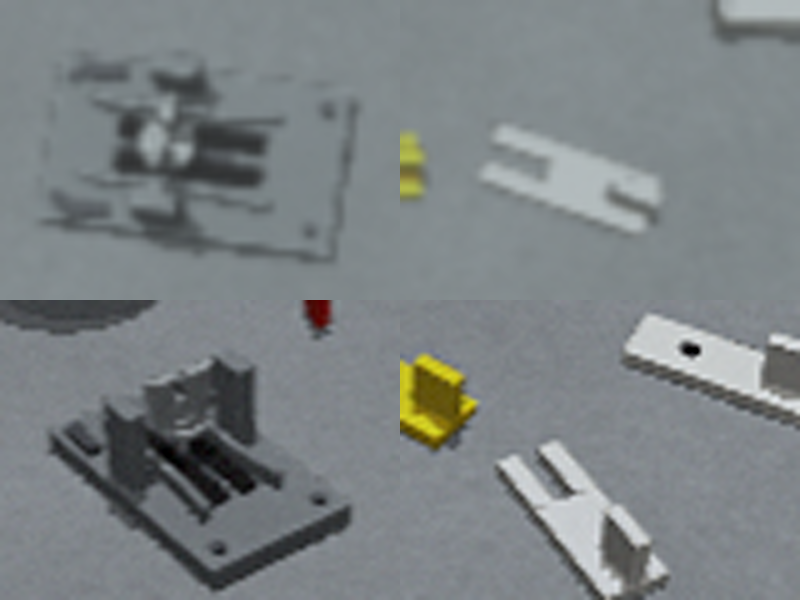

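Crop views:
- **Slotted bracket:** at about (387,223) in the top view. Its slot opens to image left (world +y) and its rib is at the right end.
- **Blank bracket:** at (382,186), with a dark hole. It stays untouched.
- **Fixture:** the stud and nut are near (286,207), toward the left (+y) end. The lead-in opens to image right, so fixture +x is roughly world +y.

Next I'll rectify both views onto the right planes to measure in metric units.

```bash
cat >> h.py <<'E'
def rect(c,x0,y0,W,H,z,s=0.0005):
    "metric picture of the plane z: col -> x0+s*col (world x), row -> y0+s*row (world y)"
    X,Y=np.meshgrid(x0+s*np.arange(W),y0+s*np.arange(H))
    p=proj(c,np.c_[X.ravel(),Y.ravel(),np.full(X.size,z)]).astype(np.float32).reshape(H,W,2)
    return cv2.remap(c["frame"],p[...,0],p[...,1],cv2.INTER_CUBIC)
E
python3 - <<'E'
from h import *
import pickle
cs=pickle.load(open("cs0.pkl","rb"))
out=[]
for n in("top","side"):
    c=cs[n]
    B=rect(c,.40,-.34,300,320,.010); g=cv2.cvtColor(B,cv2.COLOR_BGR2GRAY)
    m=((g>165)*255).astype(np.uint8); hs=cv2.cvtColor(B,cv2.COLOR_BGR2HSV); m[hs[...,1]>60]=0
    ct=max(cv2.findContours(m,0,cv2.CHAIN_APPROX_NONE)[0],key=cv2.contourArea)
    r=cv2.minAreaRect(ct); bx=cv2.boxPoints(r)
    print(n,"bracket",np.round([.40+r[0][0]*.0005,-.34+r[0][1]*.0005,r[1][0]*.5,r[1][1]*.5,r[2]],4), np.round(np.array([.4,-.34])+bx*.0005,4).tolist())
    cv2.polylines(B,[bx.astype(int)],True,(0,0,255),1)
    Fx=rect(c,.44,-.07,330,460,.016)
    out+=[cv2.resize(cv2.copyMakeBorder(B,0,140,0,0,0),(300,460)),Fx]
    for zz,nm in((.066,"w"),):pass
    print(g[::40,::40])
a=np.hstack(out[:2]+out[2:]);a=cv2.resize(a,(800,int(a.shape[0]*800/a.shape[1])));print(a.shape)
cv2.imwrite("pics/r0.png",np.vstack([a]))
E
```

```text
top bracket [  0.4726  -0.2606 109.681   38.0748  70.6022] [[0.4365, -0.306], [0.4724, -0.3187], [0.5088, -0.2152], [0.4729, -0.2026]]
[[131 133 133 132 134 136 138 137]
 [131 134 133 135 132 135 137 137]
 [133 134 161 142 149 136 137 136]
 [134 134 119 165 184 135 138 140]
 [136 135 137 185 184 137 139 137]
 [134 137 139 159 131 162 137 138]
 [139 139 138 133 152 186 137 136]
 [137 141 141 137 137 137 135 137]]
side bracket [  0.4716  -0.2604 110.0938  43.888   70.8519] [[0.4328, -0.3052], [0.4743, -0.3196], [0.5104, -0.2156], [0.4689, -0.2012]]
[[130 128 130 132 131 135 130 136]
 [128 135  78  67 133 135 133 130]
 [127 131 207  83 120 136 137 137]
 [131 136  95 163 200 130 136 136]
 [130 132 129 202 202 134 138 135]
 [133 129 136 173  72 137 132 130]
 [133 135 134  64 136 207 134 130]
 [136 137 136 138 130 138 132 133]]
(292, 800, 3)
```

View pics/r0.png

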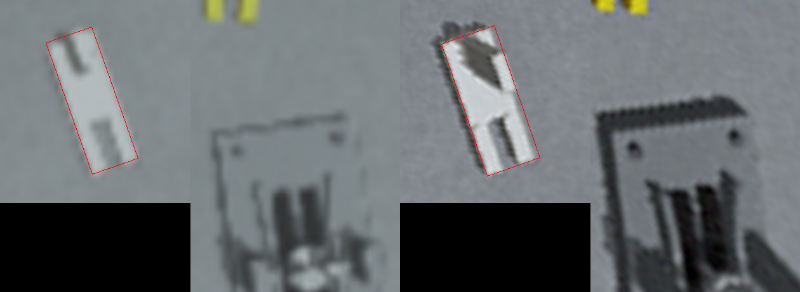

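The bracket rectangle fits well at 110 × 38–44 mm, and both views agree on its centre at (0.472, −0.2605) with axis 70.7°. I'll now enlarge the fixture on its plate-top plane and its post-top plane.

Run:
```python
from h import *
import pickle
cs=pickle.load(open("cs0.pkl","rb"))
rows=[]
for z in(.016,.074):
    r=[]
    for n in("top","side"):
        a=rect(cs[n],.45,-.06,283,400,z,.0006)
        a=cv2.rotate(a,cv2.ROTATE_180); a=cv2.transpose(a)  # row: x from .619 down ; col: y from .18 down
        a=cv2.convertScaleAbs(a,alpha=1.6,beta=-60)
        for k in range(12):
            y=-.06+.02*k; u=int(399-(y+.06)/.0006); cv2.line(a,(u,0),(u,6 if k!=3 else 14),(0,255,255),1)
        for k in range(9):
            x=.46+.02*k; v=int(282-(x-.45)/.0006); cv2.line(a,(0,v),(6 if k!=2 else 14,v),(0,255,255),1)
        r.append(a)
    rows.append(np.hstack(r))
cv2.imwrite("pics/f0.png",np.vstack(rows))
```

```text
(no output)
```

View pics/f0.png

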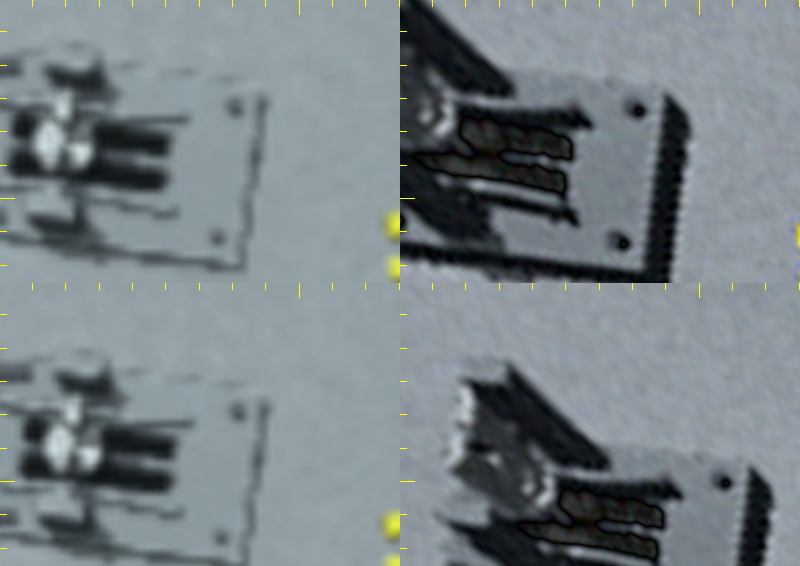

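On the plate-top plane, the two front bolt holes are at (235,107) and (218,238) in the top view, and at (237,109) and (222,242) in the side view. They are 80 mm apart, which puts the fixture's x axis at about 83° and the stud near (0.526, 0.137). The pad's front end agrees to about 2 mm. I'll go to the bracket next.

```bash
cat >> h.py <<'E'
from scipy.spatial.transform import Rotation as Ro
def go(p,yaw):
    "print shift (cm) and rotvec (rad) in tool axes to reach TCP p, tool down, jaw at yaw"
    o=ctrl.get_obs(); R=Ro.from_euler("xyz",o["eef_rot"]); T=Ro.from_euler("xyz",[np.pi,0,yaw])
    print("t",o["time_s"].round(2),"at",np.round(o["ee_pos"],4),np.round(o["eef_rot"],4),"F",np.round(o["force"],1),"M",np.round(o["moment"],3),"w",round(float(o["grip_width"]),4),"q",np.round(o["qpos"],2))
    print("shift",np.round(R.inv().apply(np.array(p)-o["ee_pos"])*100,2),"rot",np.round((R.inv()*T).as_rotvec(),4))
E
python3 -c "
from h import *
go([.4588,-.2983,.10],np.radians(-19.3))"
```

```text
Traceback (most recent call last):
  File "h.py", line 28, in go
    print("t",o["time_s"].round(2),"at",np.round(o["ee_pos"],4),np.round(o["eef_rot"],4),"F",np.round(o["force"],1),"M",np.round(o["moment"],3),"w",round(float(o["grip_width"]),4),"q",np.round(o["qpos"],2))
              ^^^^^^^^^^^^^^^^^
AttributeError: 'float' object has no attribute 'round'
```

```bash
sed -i 's/o\["time_s"\].round(2)/round(float(o["time_s"]),2)/' h.py
python3 -c "
from h import *
go([.4588,-.2983,.10],np.radians(-19.3))"
```

```text
t 0.1 at [0.2395 0.4949 0.205 ] [-3.1415e+00  1.0000e-03  1.1200e+00] F [ 0.7  0.2 -0.2] M [0.033 0.067 0.012] w 0.0943 q [ 1.05  0.3   1.52  0.    1.32 -0.07]
shift [-61.83  54.3   10.55] rot [6.0000e-04 9.0000e-04 1.4569e+00]
```

{"method": "play_rows", "body": {
  "steps": [
    [[-61.8,54.3,8,0,0,1.457,0.5],[-61.8,54.3,8,0,0,1.457,0.5],[-61.8,54.3,8,0,0,1.457,0.5],[-61.8,54.3,8,0,0,1.457,0.5],[-61.8,54.3,8,0,0,1.457,0.5],[-61.8,54.3,8,0,0,1.457,0.5],[-61.8,54.3,8,0,0,1.457,0.5],[-61.8,54.3,8,0,0,1.457,0.5],[-61.8,54.3,8,0,0,1.457,0.5],[-61.8,54.3,8,0,0,1.457,0.5],[-61.8,54.3,8,0,0,1.457,0.5],[-61.8,54.3,8,0,0,1.457,0.5],[-61.8,54.3,8,0,0,1.457,0.5],[-61.8,54.3,8,0,0,1.457,0.5],[-61.8,54.3,8,0,0,1.457,0.5],[-61.8,54.3,8,0,0,1.457,0.5],[-61.8,54.3,8,0,0,1.457,0.5],[-61.8,54.3,8,0,0,1.457,0.5],[-61.8,54.3,8,0,0,1.457,0.5],[-61.8,54.3,8,0,0,1.457,0.5]]
  ],
  "force": 20
}}

```text
time_s: 1.77
ee_pos: [0.4589, -0.3007, 0.1248]
eef_rot: [3.141, 0.001, -0.338]
force: [-0.9, 0.7, -0.7]
grip_width: 0.0468
```

Run:
```python
from h import *
go([.4588,-.2983,.0125],np.radians(-19.3))
# arm is out of the fixture's view now?
c={n:snap(n) for n in("top","side")}
import pickle;pickle.dump(c,open("cs1.pkl","wb"))
S=np.array([.5264,.1369]);th=np.radians(83);ex=np.array([np.cos(th),np.sin(th)]);ey=np.array([-ex[1],ex[0]])
W=lambda x,y,z:np.r_[S+x*ex+y*ey,z]
out=[]
for n,(u,v,w,h) in(("top",(265,180,56,42)),("side",(258,172,72,54))):
    k=400/w*1.0; a=cv2.resize(c[n]["frame"][v:v+h,u:u+w],None,fx=k,fy=k,interpolation=cv2.INTER_CUBIC)
    b=a.copy()
    def pl(P,col): 
        q=(proj(c[n],P)-[u,v]+.5)*k; cv2.polylines(b,[np.round(q).astype(int)],True,col,1)
    for s in(1,-1): pl([W(x,y,.074) for x,y in((-.015,.036*s),(.015,.036*s),(.015,.05*s),(-.015,.05*s))],(0,0,255))
    pl([W(x,y,.016) for x,y in((-.11,.055),(.08,.055),(.08,-.055),(-.11,-.055))],(0,255,0))
    pl([W(0,0,.016),W(0,0,.08)],(255,255,0))
    for y in(.04,-.04): pl([W(-.097,y,.016),W(-.093,y,.016)],(255,0,255))
    out.append(np.vstack([a,b]))
cv2.imwrite("pics/o1.png",np.hstack(out)); print(out[0].shape)
```

```text
t 1.77 at [ 0.4589 -0.3007  0.1248] [ 3.1407e+00  8.0000e-04 -3.3790e-01] F [-0.9  0.7 -0.7] M [-0.024  0.061  0.009] w 0.0468 q [-0.65  0.38  1.62 -0.    1.15 -0.31]
shift [-0.08 -0.23 11.23] rot [ 0.0009  0.0008 -0.001 ]
(600, 400, 3)
```

View pics/o1.png

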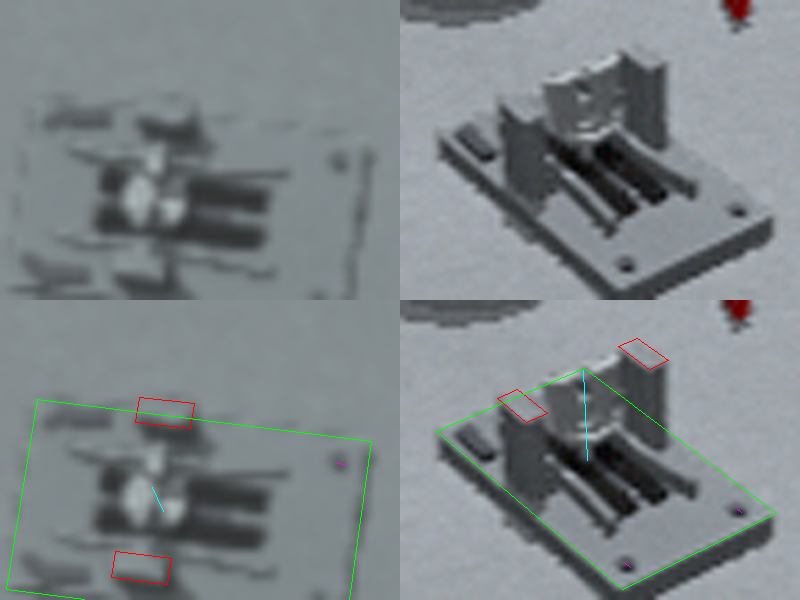

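The overlay matches. In the side view, the plate outline, the post tops at (520,405) and (643,354), the bolt holes and the stud axis (x≈585) all coincide with the picture. The wings run roughly from post to post. I'll grasp the rib now.

{"method": "play_rows", "body": {
  "steps": [
    [[-0.1,-0.2,4,0,0,0,0.5],[-0.1,-0.2,7,0,0,0,0.5],[-0.1,-0.2,9.5,0,0,0,0.5],[-0.1,-0.2,11,0,0,0,0.5],[-0.1,-0.2,11.2,0,0,0,0.5],[-0.1,-0.2,11.2,0,0,0,0],[-0.1,-0.2,11.2,0,0,0,0],[-0.1,-0.2,11.2,0,0,0,0],[-0.1,-0.2,11.2,0,0,0,0],[-0.1,-0.2,11.2,0,0,0,0],[-0.1,-0.2,11.2,0,0,0,0],[-0.1,-0.2,11.2,0,0,0,0]]
  ],
  "force": 20
}}

```text
time_s: 2.87
ee_pos: [0.4585, -0.2996, 0.0126]
eef_rot: [3.14, 0.001, -0.34]
force: [-1.4, 1.0, 5.5]
grip_width: 0.0101
```

Run:
```python
from h import *
import pickle
go([.4588,-.2983,.0125],np.radians(-19.3))
c=pickle.load(open("cs1.pkl","rb"))
k=400/72
for z in(.078,.080): print("side wing ends",onz(c["side"],[[258+(547-400)/k-.5,172+86/k-.5],[258+(620-400)/k-.5,172+62/k-.5]],z).round(4).tolist())
k=400/56
print("top wing ends",onz(c["top"],[[265+155/k-.5,180+158/k-.5],[265+168/k-.5,180+242/k-.5]],.078).round(4).tolist())
n=snap("side")
cv2.imwrite("pics/g.png",cv2.resize(n["frame"][215:305,330:450],None,fx=4,fy=4,interpolation=cv2.INTER_CUBIC))
```

```text
t 2.87 at [ 0.4585 -0.2996  0.0126] [ 3.1404e+00  8.0000e-04 -3.4050e-01] F [-1.4  1.   5.5] M [ 0.15   0.303 -0.003] w 0.0101 q [-0.65  0.53  1.69 -0.    0.92 -0.3 ]
shift [-0.02 -0.14  0.01] rot [ 0.0012  0.0008 -0.0036]
side wing ends [[0.5032, 0.1421, 0.078], [0.5495, 0.1302, 0.078]]
side wing ends [[0.5014, 0.1399, 0.08], [0.5475, 0.128, 0.08]]
top wing ends [[0.5429, 0.1358, 0.078], [0.4969, 0.1276, 0.078]]
```

View pics/g.png

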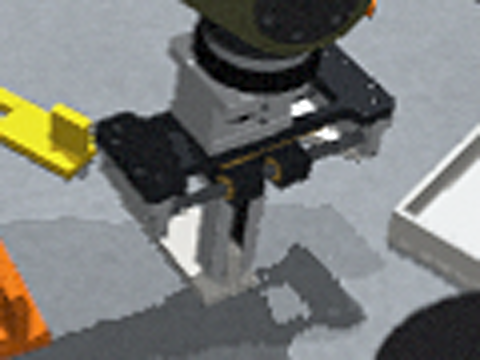

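The picture shows the fingers shut on the rib with the plate below them, and the width of 10.1 mm matches the rib. Wing ends in both views centre near (0.523, 0.135). I'll work out the lift and carry next.

```bash
cat >> h.py <<'E'
S=np.array([.5264,.1369]);TH=np.radians(83);ex=np.array([np.cos(TH),np.sin(TH)]);ey=np.array([-ex[1],ex[0]])
W=lambda x,y,z:np.r_[S+x*ex+y*ey,z]
YB=TH-np.pi/2
E
python3 -c "
from h import *
go(W(-.175,0,.087),YB)
go(W(-.175,0,.0375),YB)"
```

```text
t 2.92 at [ 0.4585 -0.2996  0.0126] [ 3.1405e+00  1.0000e-03 -3.4060e-01] F [-0.7  0.5  5.9] M [ 0.157  0.36  -0.001] w 0.0099 q [-0.65  0.53  1.69 -0.    0.92 -0.3 ]
shift [ -4.4  -26.32  -7.47] rot [ 0.001   0.0011 -0.2184]
t 2.92 at [ 0.4585 -0.2996  0.0126] [ 3.1405e+00  1.0000e-03 -3.4060e-01] F [-0.7  0.5  5.9] M [ 0.157  0.36  -0.001] w 0.0099 q [-0.65  0.53  1.69 -0.    0.92 -0.3 ]
shift [ -4.39 -26.33  -2.52] rot [ 0.001   0.0011 -0.2184]
```

{"method": "play_rows", "body": {
  "steps": [
    [[0,0,-2,0,0,0,0],[0,0,-4,0,0,0,0],[0,0,-6,0,0,0,0],[-0.3,-1.5,-7.5,0,0,0,0],[-0.8,-4.5,-7.5,0,0,-0.04,0],[-1.3,-8,-7.5,0,0,-0.08,0],[-1.9,-11.5,-7.5,0,0,-0.12,0],[-2.5,-15,-7.5,0,0,-0.16,0],[-3.1,-18.5,-7.5,0,0,-0.2,0],[-3.7,-22,-7.5,0,0,-0.218,0],[-4.1,-24.5,-7.5,0,0,-0.218,0],[-4.3,-25.8,-7.5,0,0,-0.218,0],[-4.4,-26.3,-7.5,0,0,-0.218,0],[-4.4,-26.3,-7.5,0,0,-0.218,0],[-4.4,-26.3,-6,0,0,-0.218,0],[-4.4,-26.3,-4.5,0,0,-0.218,0],[-4.4,-26.3,-3.5,0,0,-0.218,0],[-4.4,-26.3,-2.8,0,0,-0.218,0],[-4.4,-26.3,-2.5,0,0,-0.218,0],[-4.4,-26.3,-2.5,0,0,-0.218,0]]
  ]
}}

```text
time_s: 4.58
ee_pos: [0.5047, -0.0374, 0.0369]
eef_rot: [3.141, 0.002, -0.123]
force: [0.1, -0.1, -0.8]
grip_width: 0.0099
```

Run:
```python
from h import *
go(W(-.110,0,.0375),YB)
go(W(-.055,0,.0375),YB)
out=[]
for n,(u,v,w,h) in(("top",(270,185,80,60)),("side",(250,160,110,82))):
    c=snap(n); out.append(cv2.resize(c["frame"][v:v+h,u:u+w],(400,300),interpolation=cv2.INTER_CUBIC))
cv2.imwrite("pics/s2.png",np.hstack(out))
```

```text
t 4.58 at [ 0.5047 -0.0374  0.0369] [ 3.1407e+00  1.9000e-03 -1.2300e-01] F [ 0.1 -0.1 -0.8] M [-0.07   0.058  0.021] w 0.0099 q [-0.15  0.42  1.8  -0.    0.93 -0.02]
shift [ 0.02 -6.57 -0.06] rot [ 0.0009  0.0019 -0.0008]
t 4.58 at [ 0.5047 -0.0374  0.0369] [ 3.1407e+00  1.9000e-03 -1.2300e-01] F [ 0.1 -0.1 -0.8] M [-0.07   0.058  0.021] w 0.0099 q [-0.15  0.42  1.8  -0.    0.93 -0.02]
shift [  0.02 -12.07  -0.07] rot [ 0.0009  0.0019 -0.0008]
```

View pics/s2.png

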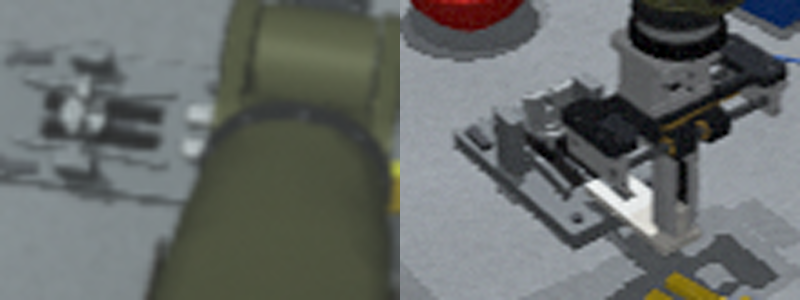

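The top view shows the prongs at (200,112) and (198,145), roughly in line with the pad strips to within 1–2 mm. In the side view the bracket sits level in front of the lead-in. I'll slide it in.

{"method": "play_rows", "body": {
  "steps": [
    [[0,-0.6,0,0,0,0,0],[0,-1.3,0,0,0,0,0],[0,-2,0,0,0,0,0],[0,-2.7,0,0,0,0,0],[0,-3.4,0,0,0,0,0],[0,-4.1,0,0,0,0,0],[0,-4.8,0,0,0,0,0],[0,-5.5,0,0,0,0,0],[0,-6,0,0,0,0,0],[0,-6.5,0,0,0,0,0],[0,-6.5,0,0,0,0,0]]
  ]
}}

```text
time_s: 5.6
ee_pos: [0.5132, 0.0281, 0.0377]
eef_rot: [3.141, 0.001, -0.122]
force: [0.5, 0.1, -0.7]
grip_width: 0.0097
```

```bash
python3 -c "
from h import *
go(W(-.063,0,.0375),YB)"
```

```text
t 5.6 at [0.5132 0.0281 0.0377] [ 3.1407e+00  6.0000e-04 -1.2210e-01] F [ 0.5  0.1 -0.7] M [-0.134  0.034 -0.001] w 0.0097 q [-0.02  0.43  1.78 -0.    0.94  0.11]
shift [-0.02 -4.66  0.01] rot [0.0009 0.0006 0.0001]
```

{"method": "play_rows", "body": {
  "steps": [
    [[0,-0.6,0,0,0,0,0],[0,-1.2,0,0,0,0,0],[0,-1.8,0,0,0,0,0],[0,-2.4,0,0,0,0,0],[0,-3,0,0,0,0,0],[0,-3.5,0,0,0,0,0],[0,-4,0,0,0,0,0],[0,-4.2,0,0,0,0,0],[0,-4.2,0,0,0,0,0]]
  ]
}}

```text
time_s: 6.35
ee_pos: [0.5183, 0.0702, 0.0376]
eef_rot: [3.141, 0.001, -0.122]
force: [-0.4, -0.4, -0.8]
grip_width: 0.0098
```

```bash
python3 -c "
from h import *
go(W(-.058,0,.0375),YB)"
```

```text
t 6.35 at [0.5183 0.0702 0.0376] [ 3.1408e+00  6.0000e-04 -1.2150e-01] F [-0.4 -0.4 -0.8] M [-0.055  0.094  0.036] w 0.0098 q [ 0.06  0.45  1.75 -0.    0.95  0.19]
shift [-0.01 -0.92  0.01] rot [0.0008 0.0006 0.0006]
```

{"method": "play_rows", "body": {
  "steps": [
    [[0,-0.2,0,0,0,0,0],[0,-0.4,0,0,0,0,0],[0,-0.6,0,0,0,0,0],[0,-0.75,0,0,0,0,0],[0,-0.9,0,0,0,0,0],[0,-0.9,0,0,0,0,0]]
  ]
}}

```text
time_s: 6.85
ee_pos: [0.5194, 0.0782, 0.0377]
eef_rot: [3.139, 0.001, -0.121]
force: [-1.3, -8.9, 0.6]
grip_width: 0.0095
```

The slot has bottomed on the stud: −8.9 N along −y at TCP x_f ≈ −0.059, within 1 mm of the expected position. I'll lower it onto the pad, feeling for contact.

{"method": "play_rows", "body": {
  "steps": [
    [[0,0,0.06,0,0,0,0],[0,0,0.12,0,0,0,0],[0,0,0.18,0,0,0,0],[0,0,0.18,0,0,0,0]]
  ]
}}

```text
time_s: 7.18
ee_pos: [0.5194, 0.078, 0.0359]
eef_rot: [3.139, 0.001, -0.121]
force: [-0.9, -3.1, -0.8]
grip_width: 0.01
```

{"method": "play_rows", "body": {
  "steps": [
    [[0,0,0.05,0,0,0,0],[0,0,0.1,0,0,0,0],[0,0,0.1,0,0,0,0]]
  ]
}}

```text
time_s: 7.43
ee_pos: [0.5194, 0.078, 0.0348]
eef_rot: [3.139, 0.001, -0.121]
force: [-0.3, -3.9, 0.3]
grip_width: 0.01
```

{"method": "play_rows", "body": {
  "steps": [
    [[0,0,0.05,0,0,0,0],[0,0,0.1,0,0,0,0],[0,0,0.1,0,0,0,0]]
  ]
}}

```text
time_s: 7.68
ee_pos: [0.5195, 0.078, 0.0338]
eef_rot: [3.139, 0.001, -0.121]
force: [-0.2, -4.3, 1.5]
grip_width: 0.0098
```

```bash
python3 -c "
from h import *
go(W(-.059,0,.0337),YB)"
```

```text
t 7.68 at [0.5195 0.078  0.0338] [ 3.1385e+00  6.0000e-04 -1.2140e-01] F [-0.2 -4.3  1.5] M [-0.729  0.146 -0.03 ] w 0.0098 q [ 0.08  0.46  1.75 -0.    0.94  0.2 ]
shift [-0.03 -0.03  0.01] rot [0.003  0.0006 0.0008]
```

{"method": "play_rows", "body": {
  "steps": [
    [[0,-0.05,0.04,0,0,0,0],[0,-0.08,0.08,0,0,0,0],[0,-0.08,0.08,0,0,0,0]]
  ]
}}

```text
time_s: 7.93
ee_pos: [0.5196, 0.0782, 0.0334]
eef_rot: [3.138, 0.0, -0.121]
force: [-3.3, -8.9, 6.8]
grip_width: 0.0096
```

The bracket is on the pad: 6.8 N up, underside about 21 mm, slot still against the stud. I'll release and lift.

{"method": "play_rows", "body": {
  "steps": [
    [[0,0,0,0,0,0,0.3],[0,0,0,0,0,0,0.3],[0,0,0,0,0,0,0.3],[0,0,-1,0,0,0,0.3],[0,0,-3,0,0,0,0.3],[0,0,-6,0,0,0,0.3],[0,0,-9,0,0,0,0.3],[0,0,-10,0,0,0,0.3],[0,8,-10,0,0,0,0.3],[0,12,-10,0,0,0,0.3],[0,16,-10,0,0,0,0.3],[0,20,-10,0,0,0,0.3],[0,22,-10,0,0,0,0.3],[0,22,-10,0,0,0,0.3]]
  ]
}}

```text
time_s: 9.1
ee_pos: [0.4922, -0.144, 0.1345]
eef_rot: [3.137, 0.0, -0.124]
force: [-0.2, 0.7, -0.3]
grip_width: 0.0284
```

Run:
```python
from h import *
import pickle
c={n:snap(n) for n in("top","side")};pickle.dump(c,open("cs2.pkl","wb"))
go(W(0,0,.12),YB)
print("slot-end/rib check: rib top centre predicted px",proj(c["side"],W(-.058,0,.062)),proj(c["top"],W(-.058,0,.062)))
out=[]
for n,(u,v,w,h) in(("top",(265,180,56,42)),("side",(258,172,72,54))):
    k=400/w; out.append(cv2.resize(c[n]["frame"][v:v+h,u:u+w],None,fx=k,fy=k,interpolation=cv2.INTER_CUBIC))
cv2.imwrite("pics/p3.png",np.hstack(out))
```

```text
t 9.2 at [ 0.4927 -0.1415  0.1343] [ 3.1377e+00  5.0000e-04 -1.2450e-01] F [-0.6  0.8  0.2] M [-0.052  0.074 -0.042] w 0.0284 q [-0.35  0.29  1.71 -0.    1.14 -0.22]
shift [ -0.11 -28.05   1.32] rot [ 0.0039  0.0005 -0.0024]
slot-end/rib check: rib top centre predicted px [[301.3344934  197.05678299]] [[301.00280952 208.55903915]]
```

View pics/p3.png

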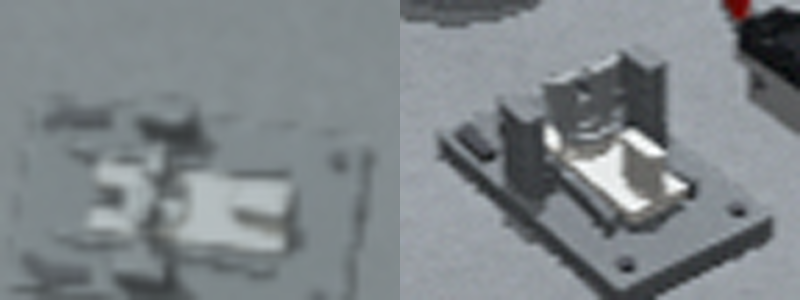

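The bracket is seated: white plate between the guides, prongs past the stud, and the rib top at about (645,145) where (640,139) was predicted. The wings lie close to the post-to-post direction. I'll move over the nut with the jaws across the wings.

```bash
python3 -c "
from h import *
go(W(0,0,.115),np.radians(79))"
```

```text
t 9.2 at [ 0.4927 -0.1415  0.1343] [ 3.1377e+00  5.0000e-04 -1.2450e-01] F [-0.6  0.8  0.2] M [-0.052  0.074 -0.042] w 0.0284 q [-0.35  0.29  1.71 -0.    1.14 -0.22]
shift [ -0.11 -28.05   1.82] rot [ 0.0027  0.0033 -1.5034]
```

{"method": "play_rows", "body": {
  "steps": [
    [[0,-2,0,0,0,-0.12,0.4],[0,-4.5,0,0,0,-0.24,0.4],[0,-7,0,0,0,-0.36,0.4],[0,-9.5,0,0,0,-0.48,0.4],[0,-12,0,0,0,-0.6,0.4],[0,-14.5,0,0,0,-0.72,0.4],[0,-17,0,0,0,-0.84,0.4],[0,-19.5,0,0,0,-0.96,0.4],[0,-22,0,0,0,-1.08,0.4],[0,-24.5,0,0,0,-1.2,0.4],[-0.1,-26.5,0.8,0,0,-1.32,0.4],[-0.1,-27.6,1.4,0,0,-1.42,0.4],[-0.1,-28,1.8,0,0,-1.5,0.4],[-0.1,-28,1.8,0,0,-1.5,0.4],[-0.1,-28,1.8,0,0,-1.5,0.4],[-0.1,-28,1.8,0,0,-1.5,0.4]]
  ],
  "force": 50
}}

```text
time_s: 10.53
ee_pos: [0.5263, 0.1367, 0.1155]
eef_rot: [-3.142, 0.004, 1.373]
force: [-0.8, -0.2, 0.7]
grip_width: 0.0376
```

Run:
```python
from h import *
go(W(0,0,.051),np.radians(79))
c=snap("side");u,v,w,h=255,150,80,60
a=cv2.resize(c["frame"][v:v+h,u:u+w],None,fx=7,fy=7,interpolation=cv2.INTER_CUBIC)
cv2.imwrite("pics/n4.png",a)
```

```text
t 10.53 at [0.5263 0.1367 0.1155] [-3.1416  0.0037  1.3731] F [-0.8 -0.2  0.7] M [ 0.006 -0.028 -0.022] w 0.0376 q [ 0.19  0.38  1.64 -0.    1.13 -1.18]
shift [0.04 0.01 6.45] rot [-0.      0.0037 -0.0057]
```

View pics/n4.png

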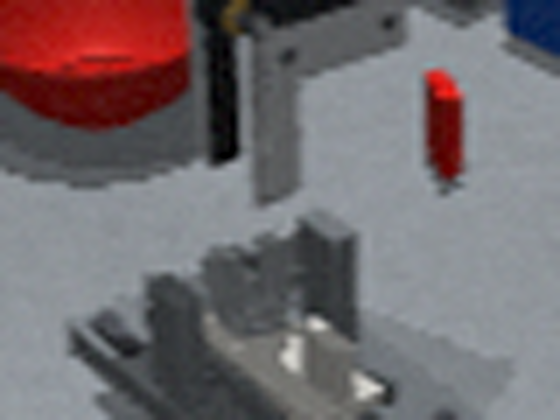

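The fingers, tips at (275,200) and (222,160), straddle the wings, which run (205,255) to (300,235) between the posts. I'll descend and close.

{"method": "play_rows", "body": {
  "steps": [
    [[0,0,2,0,0,0,0.4],[0,0,3.5,0,0,0,0.4],[0,0,4.7,0,0,0,0.4],[0,0,5.6,0,0,0,0.4],[0,0,6.2,0,0,0,0.4],[0,0,6.4,0,0,0,0.4],[0,0,6.4,0,0,0,0.4]]
  ],
  "force": 10
}}

```text
time_s: 11.17
ee_pos: [0.5264, 0.1362, 0.0515]
eef_rot: [3.142, 0.004, 1.373]
force: [-0.5, -0.1, 0.1]
grip_width: 0.0375
```

{"method": "play_rows", "body": {
  "steps": [
    [[0,0,0,0,0,0,0],[0,0,0,0,0,0,0],[0,0,0,0,0,0,0],[0,0,0,0,0,0,0],[0,0,0,0,0,0,0],[0,0,0,0,0,0,0],[0,0,0,0,0,0,0],[0,0,0,0,0,0,0]]
  ],
  "force": 10
}}

```text
time_s: 11.83
ee_pos: [0.5268, 0.1377, 0.052]
eef_rot: [3.141, 0.001, 1.373]
force: [1.2, 11.7, 0.3]
grip_width: 0.009
```

```bash
python3 -c "
from h import *
go(W(0,0,.051),np.radians(79))"
```

```text
t 11.83 at [0.5268 0.1377 0.052 ] [3.1406e+00 9.0000e-04 1.3728e+00] F [ 1.2 11.7  0.3] M [ 2.326 -0.229 -0.053] w 0.009 q [ 0.19  0.46  1.68 -0.    0.99 -1.18]
shift [-0.09 -0.03  0.1 ] rot [ 0.001   0.0009 -0.006 ]
```

{"method": "play_rows", "body": {
  "steps": [
    [[0.08,0,0,0,0,0,0],[0.08,0,0,0,0,0,0],[0.08,0,0,0,0,0,0]]
  ],
  "force": 20
}}

```text
time_s: 12.08
ee_pos: [0.5269, 0.1382, 0.052]
eef_rot: [3.141, 0.002, 1.373]
force: [-0.8, -3.6, 0.7]
grip_width: 0.0085
```

The nut is centred along the jaw, with force near zero at y≈0.138. First arc: 0.6 rad clockwise, following the thread down.

{"method": "play_rows", "body": {
  "steps": [
    [[-0.02,0,0,0,0,0,0],[-0.02,0,0,0,0,0,0],[-0.02,0,0.03,0,0,0.1,0],[-0.02,0,0.05,0,0,0.2,0],[-0.02,0,0.08,0,0,0.3,0],[-0.02,0,0.1,0,0,0.4,0],[-0.02,0,0.13,0,0,0.5,0],[-0.02,0,0.15,0,0,0.6,0]]
  ],
  "force": 45
}}

```text
time_s: 12.75
ee_pos: [0.5269, 0.1381, 0.0506]
eef_rot: [3.14, 0.0, 0.768]
force: [0.8, 0.9, -1.9]
grip_width: 0.0084
```

```bash
python3 -c "
from h import *
go([.527,.138,.05],np.radians(79)-.6)"
```

```text
t 12.75 at [0.5269 0.1381 0.0506] [3.14e+00 5.00e-04 7.68e-01] F [ 0.8  0.9 -1.9] M [ 0.135 -0.052  0.098] w 0.0084 q [ 0.19  0.47  1.68 -0.    0.99 -0.58]
shift [-0.    0.01  0.06] rot [ 0.0016  0.0005 -0.0109]
```

{"method": "play_rows", "body": {
  "steps": [
    [[0,0,0.03,0,0,0.1,0],[0,0,0.05,0,0,0.2,0],[0,0,0.08,0,0,0.3,0],[0,0,0.1,0,0,0.4,0],[0,0,0.13,0,0,0.5,0],[0,0,0.15,0,0,0.6,0],[0,0,0.18,0,0,0.7,0],[0,0,0.2,0,0,0.8,0]]
  ]
}}

```text
time_s: 13.42
ee_pos: [0.5269, 0.1382, 0.0485]
eef_rot: [3.14, -0.001, -0.037]
force: [-0.1, -0.7, -3.0]
grip_width: 0.0083
```

```bash
python3 -c "
from h import *
go([.527,.138,.0484],.768-.8)"
```

```text
t 13.42 at [0.5269 0.1382 0.0485] [ 3.1402e+00 -9.0000e-04 -3.6900e-02] F [-0.1 -0.7 -3. ] M [-0.135 -0.015  0.033] w 0.0083 q [ 0.19  0.47  1.68 -0.    0.99  0.23]
shift [0.01 0.02 0.01] rot [ 0.0014 -0.0009 -0.0049]
```

{"method": "play_rows", "body": {
  "steps": [
    [[0,0,0.03,0,0,0.1,0],[0,0,0.05,0,0,0.2,0],[0,0,0.08,0,0,0.3,0],[0,0,0.1,0,0,0.4,0],[0,0,0.13,0,0,0.5,0],[0,0,0.15,0,0,0.6,0]]
  ]
}}

```text
time_s: 13.92
ee_pos: [0.527, 0.1382, 0.047]
eef_rot: [3.141, -0.002, -0.642]
force: [0.8, -0.8, -1.4]
grip_width: 0.0086
```

```bash
python3 -c "
from h import *
go([.527,.138,.0469],-.037-.6)"
```

```text
t 13.92 at [0.527  0.1382 0.047 ] [ 3.141e+00 -1.600e-03 -6.416e-01] F [ 0.8 -0.8 -1.4] M [-0.106  0.053  0.015] w 0.0086 q [ 0.19  0.47  1.68 -0.    0.98  0.83]
shift [0.01 0.01 0.01] rot [ 0.0006 -0.0016 -0.0046]
```

```bash
cat > m.py <<'E'
from h import *
o=ctrl.get_obs(); print("yaw",round(float(o["eef_rot"][2]),4),"z",round(float(o["ee_pos"][2]),4),"Mz",round(float(o["moment"][2]),3),"tau6",round(float(o["tau"][5]),3),"F",np.round(o["force"],1),"w",round(float(o["grip_width"]),4))
E
python3 m.py
```

```text
yaw -0.6416 z 0.047 Mz 0.015 tau6 -2.447 F [ 0.8 -0.8 -1.4] w 0.0086
```

{"method": "play_rows", "body": {
  "steps": [
    [[0,0,0.03,0,0,0.1,0],[0,0,0.05,0,0,0.2,0],[0,0,0.07,0,0,0.26,0],[0,0,0.08,0,0,0.32,0]]
  ]
}}

```text
time_s: 14.25
ee_pos: [0.527, 0.1381, 0.0462]
eef_rot: [3.142, -0.002, -0.965]
force: [1.1, -1.5, -1.3]
grip_width: 0.0084
```

```bash
python3 m.py
```

```text
yaw -0.9648 z 0.0462 Mz 0.01 tau6 -1.244 F [ 1.1 -1.5 -1.3] w 0.0084
```

{"method": "play_rows", "body": {
  "steps": [
    [[0,0,0.01,0,0,0.05,0],[0,0,0.03,0,0,0.1,0]]
  ]
}}

```text
time_s: 14.42
ee_pos: [0.527, 0.1381, 0.0458]
eef_rot: [-3.142, -0.002, -1.067]
force: [-0.8, 0.2, -0.1]
grip_width: 0.0084
```

```bash
python3 m.py
```

```text
yaw -1.0674 z 0.0458 Mz 0.041 tau6 -1.093 F [-0.8  0.2 -0.1] w 0.0084
```

{"method": "play_rows", "body": {
  "steps": [
    [[0,0,0.01,0,0,0.05,0],[0,0,0.03,0,0,0.1,0]]
  ]
}}

```text
time_s: 14.58
ee_pos: [0.527, 0.1381, 0.0456]
eef_rot: [-3.141, -0.002, -1.17]
force: [0.1, -1.1, 0.9]
grip_width: 0.0088
```

```bash
python3 m.py
```

```text
yaw -1.1699 z 0.0456 Mz 0.077 tau6 -1.152 F [ 0.1 -1.1  0.9] w 0.0088
```

{"method": "play_rows", "body": {
  "steps": [
    [[0,0,0.01,0,0,0.05,0],[0,0,0.03,0,0,0.1,0]]
  ]
}}

```text
time_s: 14.75
ee_pos: [0.527, 0.1381, 0.0453]
eef_rot: [-3.141, -0.002, -1.272]
force: [-0.0, 0.2, 0.6]
grip_width: 0.0085
```

```bash
python3 m.py
```

```text
yaw -1.2724 z 0.0453 Mz 0.061 tau6 -1.155 F [-0.   0.2  0.6] w 0.0085
```

{"method": "play_rows", "body": {
  "steps": [
    [[0,0,0.01,0,0,0.04,0],[0,0,0.02,0,0,0.08,0]]
  ]
}}

```text
time_s: 14.92
ee_pos: [0.527, 0.1381, 0.0451]
eef_rot: [-3.141, -0.002, -1.355]
force: [0.5, -0.9, 1.1]
grip_width: 0.0082
```

```bash
python3 m.py
```

```text
yaw -1.3545 z 0.0451 Mz 0.051 tau6 -0.852 F [ 0.5 -0.9  1.1] w 0.0082
```

{"method": "play_rows", "body": {
  "steps": [
    [[0,0,0.01,0,0,0.04,0],[0,0,0.02,0,0,0.08,0]]
  ]
}}

```text
time_s: 15.08
ee_pos: [0.527, 0.1381, 0.0449]
eef_rot: [-3.141, -0.002, -1.437]
force: [-0.6, -1.0, -0.0]
grip_width: 0.009
```

```bash
python3 m.py
```

```text
yaw -1.4365 z 0.0449 Mz 0.022 tau6 -0.907 F [-0.6 -1.  -0. ] w 0.009
```

{"method": "play_rows", "body": {
  "steps": [
    [[0,0,0.01,0,0,0.04,0],[0,0,0.02,0,0,0.08,0]]
  ]
}}

```text
time_s: 15.25
ee_pos: [0.527, 0.1381, 0.0447]
eef_rot: [-3.141, -0.002, -1.518]
force: [0.0, -0.9, -1.1]
grip_width: 0.0085
```

```bash
python3 m.py
```

```text
yaw -1.5185 z 0.0447 Mz 0.023 tau6 -0.909 F [ 0.  -0.9 -1.1] w 0.0085
```

{"method": "play_rows", "body": {
  "steps": [
    [[0,0,0.01,0,0,0.04,0],[0,0,0.02,0,0,0.08,0]]
  ]
}}

```text
time_s: 15.42
ee_pos: [0.527, 0.1381, 0.0445]
eef_rot: [-3.141, -0.002, -1.601]
force: [-0.7, -1.1, -0.7]
grip_width: 0.0084
```

```bash
python3 m.py
```

```text
yaw -1.6005 z 0.0445 Mz 0.055 tau6 -0.91 F [-0.7 -1.1 -0.7] w 0.0084
```

{"method": "play_rows", "body": {
  "steps": [
    [[0,0,0.01,0,0,0.03,0],[0,0,0.015,0,0,0.06,0]]
  ]
}}

```text
time_s: 15.58
ee_pos: [0.527, 0.1381, 0.0443]
eef_rot: [-3.141, -0.001, -1.662]
force: [-0.1, -0.6, -0.6]
grip_width: 0.0084
```

```bash
python3 m.py
```

```text
yaw -1.6621 z 0.0443 Mz 0.085 tau6 -0.608 F [-0.1 -0.6 -0.6] w 0.0084
```

{"method": "play_rows", "body": {
  "steps": [
    [[0,0,0.01,0,0,0.03,0],[0,0,0.015,0,0,0.06,0]]
  ]
}}

```text
time_s: 15.75
ee_pos: [0.527, 0.1381, 0.0442]
eef_rot: [-3.14, -0.001, -1.724]
force: [-0.5, -0.2, -0.4]
grip_width: 0.0085
```

```bash
python3 m.py
```

```text
yaw -1.7235 z 0.0442 Mz 0.031 tau6 -0.657 F [-0.5 -0.2 -0.4] w 0.0085
```

{"method": "play_rows", "body": {
  "steps": [
    [[0,0,0.01,0,0,0.03,0],[0,0,0.015,0,0,0.06,0]]
  ]
}}

```text
time_s: 15.92
ee_pos: [0.527, 0.1381, 0.0441]
eef_rot: [-3.14, -0.001, -1.785]
force: [0.2, -0.1, -1.0]
grip_width: 0.0086
```

```bash
python3 m.py
```

```text
yaw -1.7849 z 0.0441 Mz 0.029 tau6 -0.642 F [ 0.2 -0.1 -1. ] w 0.0086
```

{"method": "play_rows", "body": {
  "steps": [
    [[0,0,0.01,0,0,0.03,0],[0,0,0.015,0,0,0.06,0]]
  ]
}}

```text
time_s: 16.08
ee_pos: [0.527, 0.1381, 0.044]
eef_rot: [-3.14, -0.001, -1.846]
force: [-0.2, -0.7, -0.5]
grip_width: 0.0089
```

```bash
python3 m.py
```

```text
yaw -1.8463 z 0.044 Mz 0.121 tau6 -0.625 F [-0.2 -0.7 -0.5] w 0.0089
```

{"method": "play_rows", "body": {
  "steps": [
    [[0,0,0.01,0,0,0.03,0],[0,0,0.015,0,0,0.06,0]]
  ]
}}

```text
time_s: 16.25
ee_pos: [0.527, 0.1381, 0.0438]
eef_rot: [-3.14, -0.001, -1.908]
force: [0.3, -1.2, -0.5]
grip_width: 0.0086
```

```bash
python3 m.py
```

```text
yaw -1.9076 z 0.0438 Mz 0.145 tau6 -0.606 F [ 0.3 -1.2 -0.5] w 0.0086
```

The torque is climbing (0.121, then 0.145), so the nut is on the bracket. I'll use finer steps toward about 0.24 N·m.

{"method": "play_rows", "body": {
  "steps": [
    [[0,0,0.005,0,0,0.025,0],[0,0,0.01,0,0,0.05,0]]
  ]
}}

```text
time_s: 16.42
ee_pos: [0.527, 0.1381, 0.0437]
eef_rot: [-3.14, -0.001, -1.959]
force: [0.9, -0.6, 0.0]
grip_width: 0.0086
```

```bash
python3 m.py
```

```text
yaw -1.9589 z 0.0437 Mz 0.118 tau6 -0.441 F [ 0.9 -0.6  0. ] w 0.0086
```

{"method": "play_rows", "body": {
  "steps": [
    [[0,0,0.005,0,0,0.02,0],[0,0,0.01,0,0,0.04,0]]
  ]
}}

```text
time_s: 16.58
ee_pos: [0.527, 0.1381, 0.0436]
eef_rot: [-3.14, -0.001, -2.0]
force: [-0.2, -0.7, -0.1]
grip_width: 0.0088
```

```bash
python3 m.py
```

```text
yaw -2.0 z 0.0436 Mz 0.178 tau6 -0.31 F [-0.2 -0.7 -0.1] w 0.0088
```

{"method": "play_rows", "body": {
  "steps": [
    [[0,0,0.005,0,0,0.02,0],[0,0,0.01,0,0,0.04,0]]
  ]
}}

```text
time_s: 16.75
ee_pos: [0.527, 0.1381, 0.0436]
eef_rot: [-3.14, -0.001, -2.042]
force: [-0.0, -0.9, 0.3]
grip_width: 0.0086
```

```bash
python3 m.py
```

```text
yaw -2.0417 z 0.0436 Mz 0.142 tau6 -0.333 F [-0.  -0.9  0.3] w 0.0086
```

{"method": "play_rows", "body": {
  "steps": [
    [[0,0,0.005,0,0,0.02,0],[0,0,0.01,0,0,0.04,0]]
  ]
}}

```text
time_s: 16.92
ee_pos: [0.527, 0.1381, 0.0435]
eef_rot: [-3.14, -0.001, -2.084]
force: [-0.8, -0.8, -0.1]
grip_width: 0.0088
```

```bash
python3 m.py
```

```text
yaw -2.0837 z 0.0435 Mz 0.203 tau6 -0.307 F [-0.8 -0.8 -0.1] w 0.0088
```

{"method": "play_rows", "body": {
  "steps": [
    [[0,0,0.01,0,0,0.03,0]]
  ]
}}

```text
time_s: 17.0
ee_pos: [0.527, 0.1381, 0.0434]
eef_rot: [-3.14, -0.001, -2.115]
force: [-1.0, -1.5, 0.1]
grip_width: 0.0085
```

```bash
python3 m.py
```

```text
yaw -2.1154 z 0.0434 Mz 0.22 tau6 -0.875 F [-1.  -1.5  0.1] w 0.0085
```

Torque is 0.203 then 0.220 N·m while turning, which is about 13–17 N of clamping, mid-range. I'll release gently, lift straight up and retreat.

{"method": "play_rows", "body": {
  "steps": [
    [[0,0,0,0,0,0,0.2],[0,0,0,0,0,0,0.25],[0,0,0,0,0,0,0.25],[0,0,-0.5,0,0,0,0.25],[0,0,-2,0,0,0,0.25],[0,0,-4,0,0,0,0.25],[0,0,-7,0,0,0,0.25],[0,0,-10,0,0,0,0.25],[0,0,-12,0,0,0,0.25],[0,0,-12,0,0,0,0.25]]
  ]
}}

```text
time_s: 17.83
ee_pos: [0.5286, 0.1387, 0.1683]
eef_rot: [-3.135, 0.004, -2.115]
force: [0.1, -0.2, 0.4]
grip_width: 0.0235
```

```bash
python3 -c "
from h import *
go([.42,-.08,.18],-1.2)"
```

```text
t 17.83 at [0.5286 0.1387 0.1683] [-3.1346  0.0038 -2.115 ] F [ 0.1 -0.2  0.4] M [0.051 0.118 0.001] w 0.0235 q [ 0.19  0.32  1.58 -0.    1.23  2.31]
shift [24.32 -2.04 -1.25] rot [-8.30e-03  3.00e-04 -9.15e-01]
```

{"method": "play_rows", "body": {
  "steps": [
    [[3,0,-1,0,0,-0.1,0.25],[6,-0.5,-1,0,0,-0.2,0.25],[9,-1,-1,0,0,-0.3,0.25],[12,-1,-1,0,0,-0.4,0.25],[15,-1,-1,0,0,-0.5,0.25],[18,-2,-1,0,0,-0.6,0.25],[21,-2,-1,0,0,-0.7,0.25],[23.5,-2,-1,0,0,-0.8,0.25],[24.3,-2,-1,0,0,-0.9,0.25],[24.3,-2,-1,0,0,-0.9,0.25]]
  ]
}}

```text
time_s: 18.67
ee_pos: [0.4189, -0.0808, 0.1774]
eef_rot: [-3.135, -0.003, -1.212]
force: [-0.2, 0.8, -0.1]
grip_width: 0.0235
```

Run:
```python
from h import *
out=[]
for n,(u,v,w,h) in(("top",(265,180,56,42)),("side",(258,172,72,54))):
    c=snap(n);k=400/w; out.append(cv2.resize(c["frame"][v:v+h,u:u+w],None,fx=k,fy=k,interpolation=cv2.INTER_CUBIC))
cv2.imwrite("pics/e5.png",np.hstack(out))
```

```text
(no output)
```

View pics/e5.png

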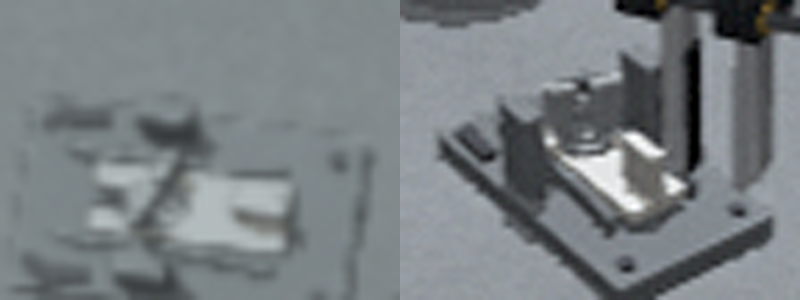

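The final view shows the bracket still seated against the stud. The nut is down on the plate with its wings now running from (140,235) to (180,170) in the top view, which matches the angle turned. The gripper is clear, so I'll hand in.

```bash
python3 -c "
from station import ctrl
print(ctrl.hand_in())"
```

```text
the job is handed in; nothing more can be done
None
```

The slotted bracket is seated on the stud and the wing nut is snug on it. I handed the job in at about 19 s of the 72 s allowed.

- **Bracket:** I slid it in along the guides. It bottomed on the stud (about 9 N of contact), within 1 mm of where I had measured the stud. I then lowered it onto the pad (about 7 N) and let go. The last picture shows it still in place.
- **Nut:** I turned it about 3.5 rad clockwise in short steps. I kept one grip throughout instead of re-gripping between arcs, because the closed fingers fit between the posts. Sideways forces stayed under about 2 N while turning.
- **Tightness:** The last two torque readings were 0.20 and 0.22 N·m, against about 0.04 N·m while the nut was free. That suggests roughly 13–17 N of clamping, inside the 8–24 N range.
- **Uncertainty:** Each torque reading has about 0.03 N·m of noise, and the torque climbed more slowly than the nominal figures. The clamping force is therefore inferred from the readings, not measured directly.
- **Last checks:** The nut is released and the gripper is well clear, with no outside force on it. I steered clear of the posts and the other objects; the last pictures covered only the fixture, so I did not re-check the rest.

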